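# Turn the snack menu's leaf at the carrom table

## Task

The snack menu lies open on the carrom board with its one stiff leaf left half turned, and the striker has been left lying on the page that the leaf must cover. With closed fingertips, first slide the striker off the menu so that it lies flat on the board, then push the leaf over its spine and press it down until it lies flat on the page where the striker was. Work gently and by touch alone: do not slam the leaf, do not pinch or pick up anything, and leave the carrom men, powder tin, tumbler, candy jar and plate where they stand.

Things in the scene. Friction and masses are not known exactly. Their poses are not given: they have to be found in the camera images.
- menu: Open snack menu: two plywood covers with page cards side by side, 205 mm along the spine (its x axis) by 290 mm across (its y axis), page tops 6 mm above the board. Origin: underside, at the middle of the spine. +y is the page over which the leaf starts, -y the page that the leaf must finish on; z is up. It lies on a non-slip backing and does not move.
- menu_spine (a point): Point on the hinge axis, at the middle of the spine, 8 mm above the board. The hinge axis is parallel to the menu's x axis; its knuckles stand 5 mm above and below the axis.
- leaf (a joint): Angle (rad) of the stiff leaf about the spine: 0 = flat on the +y page, 1.57 = upright, 3.14 = flat on the -y page (its stop). The leaf is a 4 mm thick white panel, 193 mm along the spine, its free edge 140 mm from the hinge axis, about 0.11 kg. Tight barrel hinges keep it at any angle it is left at, and it does not fall by itself; about 1 to 2.5 N at the free edge turns it. It starts between 0.70 and 1.05 rad.
- leaf_edge (a point): Middle of the leaf's free edge, 140 mm from the hinge axis, at mid thickness.
- striker: Striker: the larger plastic disc, 41 mm across, 9 mm thick, 15 g, lying loose on the menu's -y page. Origin: centre of its underside; z is its axis.
- striker_center (a point): Centre of the striker: 4.5 mm above whatever it lies flat on.
- man_a: Carrom man (wooden disc 31 mm across, 8 mm thick) on the board off the menu's +y side. Bystander. Origin: centre of its underside.
- man_b: Another carrom man (31 mm across, 8 mm thick) on the board between the menu and the robot. Bystander. Origin: centre of its underside.
- tin: Powder shaker tin, 58 mm across, 96 mm high, standing near the menu's far (+x) end or far +y corner. Bystander. Origin: centre of its foot.
- tumbler: Steel tumbler, 70 mm across, 95 mm high, standing near the menu's far (+x) end or far +y corner. Bystander. Origin: centre of its foot.
- jar_cap (a point): Centre of the top of the steel twist cap of the glass candy jar (100 mm across, 150 mm high), which stands on the table just right of the board. Bystander.
- plate: Steel plate, 200 mm across, 18 mm high, on the table left of the board. Bystander. Origin: centre of its underside.
Things that resemble listed ones, but are neither listed nor needed, are in the scene too. What is shaped like the striker but blue or green is not meant.

How it is judged:
By the outcome, as a careful person would: the job done as asked, in the order asked, and still so for the second after the job is handed in, with the robot touching nothing.
It also fails if it takes over 58 s, if anything falls off the work surface, if the arm or the gripper's body presses on something with over 40 N, if the wrist force passes 120 N, or if a joint passes its speed limit or range.

## Robot

A 7-joint arm with a two-finger parallel gripper is mounted at the origin on the work surface. World frame = base frame: x ahead of the robot, y to its left, z up, the work surface at z = 0. Lengths are in m, angles in degrees, forces in N, time in s.
With the tool pointing down it reaches from about 0.425 to 0.875 m from the base axis. Payload 4.7 kg.
Tool frame: the origin (TCP) lies at the very end of the fingers, on their centre line; the grasp point (between the pads) lies 19 mm behind it; z points along the fingers, y is the line along which they close (so a half turn about z gives the same grasp; the last joint's range is limited). The gripper opens to 87 mm and grips with 3 to 60 N. Pads are 19 mm wide; open, the fingers measure 117 mm over their backs; the gripper's body (75 mm by 190 mm) begins 51 mm behind the grasp point.
Start: joints at [-69.609, 18.392, -4.016, 83.108, 1.295, 78.541, -3.26], TCP at [0.218, 0.612, 0.223] pointing down, gripper open.
Joint ranges: [-163.93, 163.93], [-17.29, 119.83], [-79.2, 71.16], [3.27, 140.29], [-89.18, 269.18], [5.43, 117.66], [-154.24, 154.24]. Speed limits (degrees/s): [147.25, 147.25, 180, 180, 180, 180, 180].

## Interface

Orientations are given as [roll, pitch, yaw] about the fixed x, y, z axes, in that order (R = Rz(yaw) Ry(pitch) Rx(roll)).
In Python, from cell import telemetry, cams, env gives the robot as it stands.
- The arm moves only by the tool arm_command, never from a script. Its argument "series" is text: rows parted by semicolons, each of 5 numbers parted by spaces: the shift along the tool's x, y, z in mm, then the turn about the tool's z in rad, then the closure in counts, from 0 (fully open) to 255 (shut). A call has 1 to 20 rows; each row shifts and turns the commanded pose from where the row before left it, along the tool's axes as they then stand; what a row does not reach is not made up. A row lasts 1/12 s, in which the tool goes at most 41.7 mm and 7.16 degrees, less where a joint would pass 70% of its speed; a pose out of reach is approached as far as the arm can. A call is refused whole if a number of a shift passes 41.7 or a number of a turn 0.125, either way. A call with a gripper value outside its range is refused whole. The fingers move at their own pace and stop on an object; "squeeze" is the grip in N (left out, the last holds). Time passes only in rows, so rows that do not move let the fingers close. It gives the time, the measured TCP pose, the force, the opening and the grip force at its end, in the units of the state.
- telemetry.get_obs(): the state, without advancing time (a new reading comes with each control period).
- cams.read_camera(name): name is "scene" or "side" or "wrist"; returns the picture (420x560x3 uint8, blue, green, red); there is no depth.
- cams.calibration(name): a dict with "K" (3x3 intrinsics, pixels), "origin" and "rotation" of the camera in the world; the wrist camera has in their place "hand_eye" (4x4, takes a point from camera to tool coordinates, whose origin is the TCP and whose axes are the flange's). Camera axes: x right, y down, z forward; pixel columns grow to the right and rows downward; lengths in m; the calibration is good to about 2 mm. The wrist camera is an equidistant fisheye: a pixel r from the principal point sees the ray r / f radians off the axis. A picture is of the moment at which its call begins: read the wrist's pose just before it. calibration takes no time and is no camera call.
- env.sign_off(): hands the job in; it is judged then, once.
The state is a dict: "time_s": time; "qpos": joint angles; "joint_velocities": joint speeds; "effort": joint torques, N m; "tool_pos": TCP position; "tool_rot": TCP orientation; "force": force on the tool from outside, world axes, zero at the start; "wrist_torque": the same for the moment, N m; "grip_width": finger opening in m; "grasp_force": force on a finger pad.
Only numpy, scipy, OpenCV 4.12 (cv2) and the standard library are available. Lean on these libraries where they do the work, as an engineer would, in place of code of your own. Each camera call takes 0.05 s, during which the arm holds its last target. There are 200 camera calls.

## Working session

There is one attempt and no reset: what is moved stays moved. The work goes in short steps, Python scripts to look and compute and a tool call to move; the robot and the scene stay as the last step left them, time stands still between calls to the robot, and variables do not carry over. Pictures are saved under pics/ and viewed, at most 10 in all, crops included, and the job is handed in when it is done.

Besides the shell and the picture viewer there is one more tool, called after "Request:" as name(argument=value, ...), one argument or row to a line, values as JSON. arm_command: Moves the arm, as the interface text tells. Its arguments: {"type":"object","properties":{"series":{"type":"string"},"squeeze":{"type":"number"}},"required":["series"]}

```bash
ls; mkdir -p pics; cat > h.py <<'E'
import numpy as np, cv2
from cell import telemetry, cams, env
def ray(name,u,v):
    c=cams.calibration(name);K=np.array(c["K"]);R=np.array(c["rotation"]);o=np.array(c["origin"])
    return o,R@np.linalg.inv(K)@np.array([u,v,1.])
def onz(name,u,v,z):
    o,d=ray(name,u,v);return o+d*(z-o[2])/d[2]
def proj(name,p):
    c=cams.calibration(name);q=np.array(c["K"])@np.array(c["rotation"]).T@(np.array(p)-np.array(c["origin"]));return q[:2]/q[2]
def tri(n1,p1,n2,p2):
    o1,d1=ray(n1,*p1);o2,d2=ray(n2,*p2)
    s=np.linalg.lstsq(np.c_[d1,-d2],o2-o1,rcond=None)[0]
    a=o1+s[0]*d1;b=o2+s[1]*d2
    return (a+b)/2,np.linalg.norm(a-b)
E
python3 - <<'E'
from h import *
for n in ("scene","side"):
    im=cams.read_camera(n);cv2.imwrite(f"pics/{n}_raw.png",im)
    c=cams.calibration(n);print(n,np.round(c["K"],1).tolist(),np.round(c["origin"],3),np.round(c["rotation"],3).tolist())
a=cv2.imread("pics/scene_raw.png");b=cv2.imread("pics/side_raw.png")
cv2.imwrite("pics/a1.png",cv2.resize(a,(800,600)));cv2.imwrite("pics/a2.png",cv2.resize(b,(800,600)))
o=telemetry.get_obs();print({k:np.round(v,3).tolist() for k,v in o.items()})
E
```

```text
pics
scene [[379.4, 0.0, 283.0], [0.0, 379.4, 212.3], [0.0, 0.0, 1.0]] [ 1.055 -0.745  0.741] [-123.645, -1.08, 33.502]
side [[543.4, 0.0, 278.9], [0.0, 543.4, 207.1], [0.0, 0.0, 1.0]] [ 0.155 -1.274  0.991] [-123.109, -0.892, -15.274]
{'time_s': 0.1, 'qpos': [-69.608, 18.435, -4.016, 83.167, 1.295, 78.542, -3.26], 'joint_velocities': [-0.032, -0.115, -0.128, -0.175, -0.056, 0.165, 0.005], 'effort': [0.0, -49.257, -0.406, -31.34, -0.064, 0.04, 0.0], 'tool_pos': [0.218, 0.612, 0.222], 'tool_rot': [-179.901, 0.005, 160.418], 'force': [-0.098, -0.195, 0.064], 'wrist_torque': [0.036, -0.037, -0.018], 'grasp_force': 0.0, 'grip_width': 0.087}
```

View pics/a1.png

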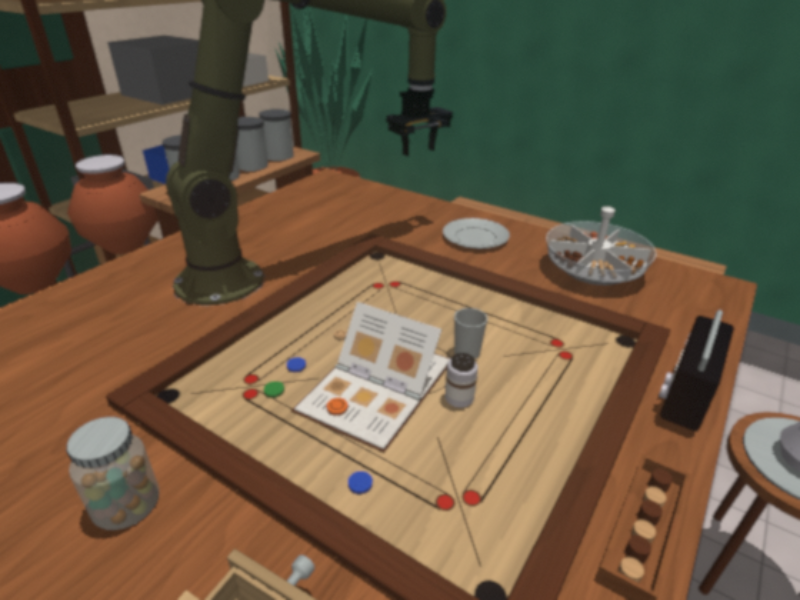

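View pics/a2.png

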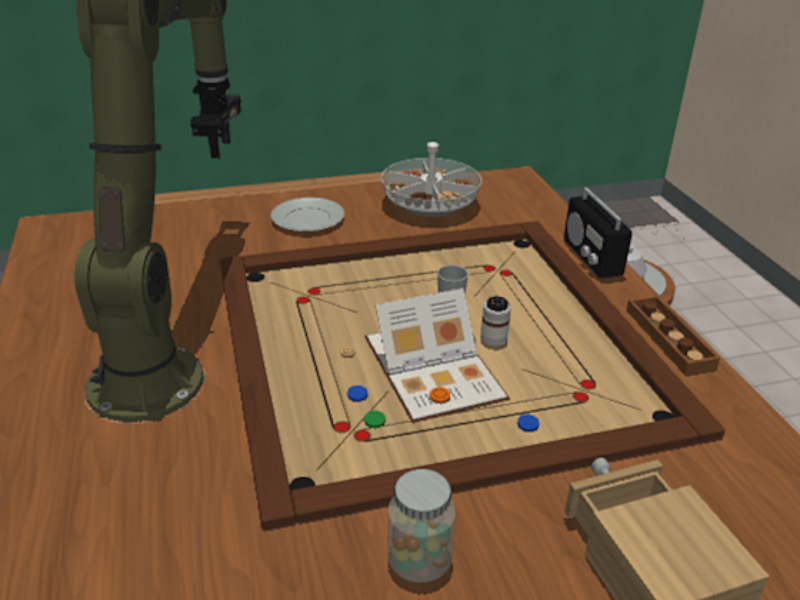

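The first image (scene, 800x600) shows the menu with its leaf tilted up; corners are at about (297,408), (384,449) and (450,360). The orange disc on the page is at (337,406). The second (side) shows the same disc at (440,395).

Possible mistaken identities for the striker: blue discs at (296,364) and (360,482), a green disc at (274,389), painted red spots at (250,380), (445,502) and others, and page pictures at (340,385) and (392,407). By the description I choose the orange disc on the page.

```bash
cat > fix.py <<'E'
s=open('h.py').read()
s=s.replace('import numpy as np, cv2','import numpy as np, cv2\nfrom scipy.spatial.transform import Rotation as Ro\ndef RM(r):\n    return Ro.from_euler("xyz",r,degrees=True).as_matrix()').replace('R=np.array(c["rotation"])','R=RM(c["rotation"])').replace('np.array(c["rotation"]).T','RM(c["rotation"]).T')
open('h.py','w').write(s)
E
python3 fix.py; python3 - <<'E'
from h import *
P={}
for n in("scene","side"):
    im=cv2.imread(f"pics/{n}_raw.png");hsv=cv2.cvtColor(im,cv2.COLOR_BGR2HSV)
    m=cv2.inRange(hsv,(3,200,170),(14,255,255))
    N,l,st,ce=cv2.connectedComponentsWithStats(m)
    print(n,[(np.round(ce[i],1).tolist(),int(st[i,4])) for i in range(1,N) if st[i,4]>20])
k=.7
pts={"menu -y near":((297,408),(411,417)),"menu -y far":((384,449),(508,399)),"blue1":((360,482),(528,423)),"blue2":((296,364),(358,393)),"green":((274,389),(375,419)),"leafTL":((357,305),(377,303)),"leafTR":((440,325),(467,290)),"leafBR":((430,393),(475,361)),"leafBL":((340,360),(390,371)),"man_b":((341,335),(347,352)),"tintop":((462,361),(496,303)),"tumb":((470,318),(452,272)),"redspot":((445,502),(580,397)),"jar":((100,440),(423,490)),"striker":((337,406),(440,395))}
for a,(p,q) in pts.items():
    x,e=tri("scene",np.array(p)*k,"side",np.array(q)*k);print(a,np.round(x,3),round(e,4))
im=cv2.imread("pics/side_raw.png")[190:320,230:400];im2=cv2.imread("pics/scene_raw.png")[200:350,180:360]
cv2.imwrite("pics/c.png",np.hstack([cv2.resize(im,(400,500*1),interpolation=2),cv2.resize(im2,(400,500),interpolation=2)]))
E
```

```text
scene []
side [([307.7, 275.6], 79)]
menu -y near [ 0.483 -0.225  0.001] 0.0036
menu -y far [ 0.68  -0.218  0.002] 0.0034
blue1 [ 0.688 -0.297  0.005] 0.0003
blue2 [ 0.4   -0.138  0.008] 0.0002
green [ 0.415 -0.216  0.006] 0.0008
leafTL [ 0.47  -0.014  0.121] 0.0106
leafTR [ 0.66  -0.007  0.131] 0.0121
leafBR [ 0.67  -0.05  -0.015] 0.0266
leafBL [ 0.475 -0.088  0.014] 0.0092
man_b [0.408 0.    0.003] 0.0027
tintop [ 0.723 -0.025  0.093] 0.0012
tumb [0.67  0.107 0.096] 0.0053
redspot [ 0.82  -0.247 -0.   ] 0.0007
jar [ 0.409 -0.532  0.145] 0.003
striker [ 0.551 -0.188  0.012] 0.0005
```

View pics/c.png

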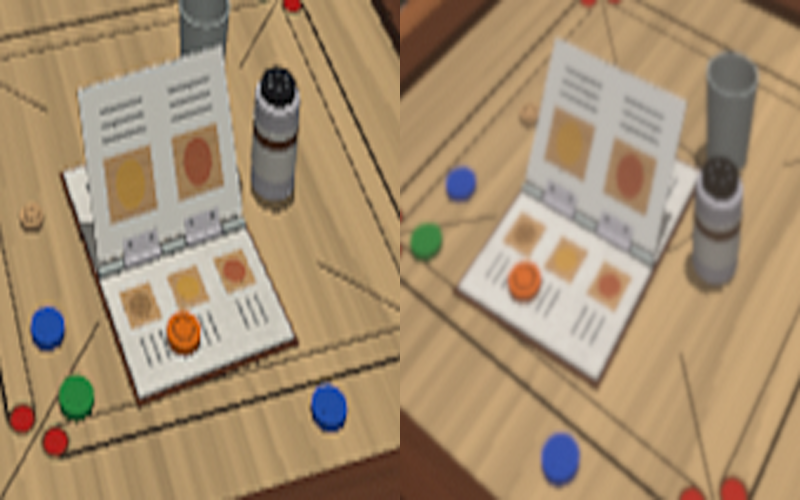

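The crop confirms the orange disc lies on the -y page, at about (183,331) in the left half. It also shows the leaf hinge and board space clear beyond the -y edge. The menu is nearly aligned with the world axes (about 2° yaw), with the spine near y=-0.077. I'll turn the tool and close the gripper first.

Request:
arm_command(
  series="0 0 0 0.119 255;0 0 0 0.119 255;0 0 0 0.119 255;0 0 0 0.119 255;0 0 0 0.119 255;0 0 0 0.119 255;0 0 0 0.119 255;0 0 0 0.119 255;0 0 0 0.119 255;0 0 0 0.119 255",
  squeeze=5,
)

```text
time_s: 0.93
tool_pos: [0.2177, 0.6121, 0.2219]
tool_rot: [-180.0, 0.1, 91.9]
force: [-0.9, 1.2, -0.2]
grip_width: 0.0283
grasp_force: 0.0
```

Request:
arm_command(
  series="-38 15.2 0 0 255;-38 15.2 0 0 255;-38 15.2 0 0 255;-38 15.2 0 0 255;-38 15.2 0 0 255;-38 15.2 0 0 255;-38 15.2 0 0 255;-38 15.2 0 0 255;-38 15.2 0 0 255;-38 15.2 0 0 255;-38 15.2 0 0 255;-38 15.2 0 0 255;-38 15.2 0 0 255;-38 15.2 0 0 255;-38 15.2 0 0 255;-38 15.2 0 0 255;-38 15.2 0 0 255;-38 15.2 0 0 255;-38 15.2 0 0 255;-38 15.2 0 0 255",
)

```text
time_s: 2.6
tool_pos: [0.5517, -0.1367, 0.2226]
tool_rot: [180.0, -0.0, 92.3]
force: [0.6, 0.2, -0.5]
grip_width: 0.0003
grasp_force: 0.0
```

```bash
python3 - <<'E'
from h import *
o=telemetry.get_obs();print(o["time_s"],o["tool_pos"],o["tool_rot"],o["grip_width"])
im=cams.read_camera("wrist");cv2.imwrite("pics/w1.png",im);c=cams.calibration("wrist");print(c)
E
```

```text
2.6 [ 0.55169795 -0.13671689  0.2226271 ] [ 1.79961234e+02 -3.44293931e-02  9.22825344e+01] 0.00034678959512564485
{'K': array([[325.1922621 ,   0.        , 283.50241892],
       [  0.        , 325.1922621 , 212.31063553],
       [  0.        ,   0.        ,   1.        ]]), 'hand_eye': array([[ 2.80124710e-04, -9.61252111e-01, -2.75670639e-01,
         7.55399751e-02],
       [ 9.99999919e-01,  1.89913923e-04,  3.53935147e-04,
        -1.67268925e-03],
       [-2.87867215e-04, -2.75670716e-01,  9.61252086e-01,
        -1.60119992e-01],
       [ 0.00000000e+00,  0.00000000e+00,  0.00000000e+00,
         1.00000000e+00]])}
```

View pics/w1.png

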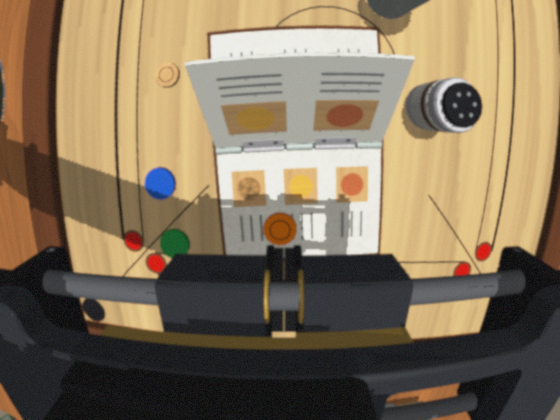

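The wrist view shows the striker at (280,229). The spine runs from (217,150) to (381,145), the +y cover corners are at (209,33) and (380,27), and the leaf free edge runs from (189,60) to (412,58). The tin is at (460,105).

```bash
cat >> h.py <<'E'
def wr(u,v,z,pos,rot):
    c=cams.calibration("wrist");K=c["K"];H=c["hand_eye"]
    a=np.array([u-K[0,2],v-K[1,2]])/K[0,0];r=np.linalg.norm(a)
    d=np.r_[a/r*np.sin(r),np.cos(r)]
    R=RM(rot);o=np.array(pos)+R@H[:3,3];d=R@H[:3,:3]@d
    return o+d*(z-o[2])/d[2]
E
python3 - <<'E'
from h import *
p=[.5517,-.1367,.2226];r=[179.96,-.03,92.28]
for n,u,v,z in [("str",280,229,.0145),("sp1",217,150,.01),("sp2",381,145,.01),("c1",209,33,.006),("c2",380,27,.006),("l1",189,60,.128),("l2",412,58,.128),("l1b",189,60,.118),("pg1",218,220,.006),("pg2",381,220,.006)]:
    print(n,np.round(wr(u,v,z,p,r),3))
E
```

```text
str [ 0.548 -0.188  0.015]
sp1 [ 0.472 -0.096  0.01 ]
sp2 [ 0.663 -0.081  0.01 ]
c1 [0.456 0.044 0.006]
c2 [0.656 0.063 0.006]
l1 [ 0.47  -0.012  0.128]
l2 [ 0.649 -0.     0.128]
l1b [ 0.467 -0.01   0.118]
pg1 [ 0.471 -0.182  0.006]
pg2 [ 0.674 -0.174  0.006]
```

Request:
arm_command(
  series="0 -7 0 -0.03 255;0 0 30 0 255;0 0 30 0 255;0 0 30 0 255;0 0 30 0 255;0 0 30 0 255;0 0 20 0 255;0 0 15 0 255;0 0 6 0 255;0 0 2 0 255;0 0 0 0 255;0 0 0 0 255",
)

```text
time_s: 3.65
tool_pos: [0.5451, -0.1351, 0.0306]
tool_rot: [179.9, -0.0, 94.0]
force: [0.1, 0.3, 0.5]
grip_width: 0.0006
grasp_force: 0.0
```

Request:
arm_command(
  series="0 0 8 0 255;0 0 6 0 255;0 0 4 0 255;0 0 1.5 0 255;0 0 0 0 255;0 0 0 0 255",
)

```text
time_s: 4.15
tool_pos: [0.5443, -0.1355, 0.0099]
tool_rot: [-180.0, 0.0, 93.9]
force: [0.5, -1.2, -0.3]
grip_width: 0.0003
grasp_force: 0.0
```

Request:
arm_command(
  series="0 0 1 0 255;0 0 0.5 0 255;0 0 0 0 255;0 0 0 0 255",
)

```text
time_s: 4.48
tool_pos: [0.5444, -0.1354, 0.0086]
tool_rot: [180.0, -0.0, 94.0]
force: [-0.8, 0.3, -0.1]
grip_width: 0.0007
grasp_force: 0.0
```

Request:
arm_command(
  series="0 0 0.8 0 255;-3 0 0 0 255;-4 0 0 0 255;-4 0 0 0 255;-4 0 0 0 255;-4 0 0 0 255;-4 0 0 0 255;-4 0 0 0 255;-4 0 0 0 255;-4 0 0 0 255;-4 0 0 0 255;-4 0 0 0 255;-4 0 0 0 255;-4 0 0 0 255;-4 0 0 0 255;-4 0 0 0 255;-4 0 0 0 255;-4 0 0 0 255;-4 0 0 0 255;-4 0 0 0 255",
)

```text
time_s: 6.15
tool_pos: [0.5495, -0.2107, 0.0078]
tool_rot: [180.0, 0.0, 94.0]
force: [-1.7, -0.2, 1.1]
grip_width: 0.0006
grasp_force: 0.0
```

```bash
python3 - <<'E'
from h import *
im=cams.read_camera("side");o=cams.read_camera("scene")
c=np.hstack([cv2.resize(im[220:340,260:400],(400,343),interpolation=2),cv2.resize(o[240:360,180:320],(400,343),interpolation=2)])
cv2.imwrite("pics/s3.png",c)
E
```

```text
(no output)
```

View pics/s3.png

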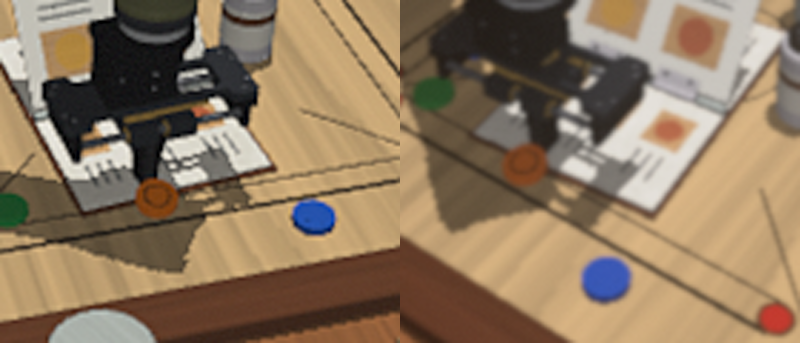

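The picture shows the striker at (157,198) left and (525,165) right, just overhanging the -y edge ahead of the fingertips. I'll keep pushing.

Request:
arm_command(
  series="-4 0 0 0 255;-4 0 0 0 255;-4 0 0 0 255;-4 0 0 0 255;-4 0 0 0 255;-4 0 0 0 255;-4 0 0 0 255;-4 0 0 0 255;-4 0 0 0 255;-4 0 0 0 255;-4 0 1.5 0 255;-4 0 1.5 0 255;-4 0 0 0 255;-4 0 0 0 255;-4 0 0 0 255;-2 0 0 0 255;0 0 0 0 255",
)

```text
time_s: 7.67
tool_pos: [0.5536, -0.273, 0.0049]
tool_rot: [180.0, 0.0, 93.9]
force: [-0.6, -0.3, -0.3]
grip_width: 0.0006
grasp_force: 0.0
```

Request:
arm_command(
  series="10 0 0 0 255;0 0 -10 0 255;0 0 -40 0 255;0 0 -40 0 255;0 0 -40 0 255;0 0 -40 0 255;0 0 -40 0 255;20 0 0 0 255;30 0 0 0 255;40 0 0 0 255;40 0 0 0 255;40 0 0 0 255;0 0 0 0 255",
)

```text
time_s: 8.75
tool_pos: [0.5415, -0.0811, 0.2149]
tool_rot: [180.0, -0.4, 94.7]
force: [0.9, 0.8, 0.0]
grip_width: 0.0
grasp_force: 0.0
```

```bash
python3 - <<'E'
from h import *
o=telemetry.get_obs();print(o["time_s"],o["tool_pos"],o["tool_rot"])
im=cams.read_camera("side");w=cams.read_camera("wrist")
c=np.hstack([cv2.resize(im[220:340,260:400],(400,343),interpolation=2),cv2.resize(w,(400,300))[:300].copy() if 0 else cv2.copyMakeBorder(cv2.resize(w,(400,300)),0,43,0,0,0)])
cv2.imwrite("pics/s4.png",c)
E
```

```text
8.75 [ 0.54152028 -0.08108985  0.21494026] [179.98608232  -0.39399675  94.74839229]
```

View pics/s4.png

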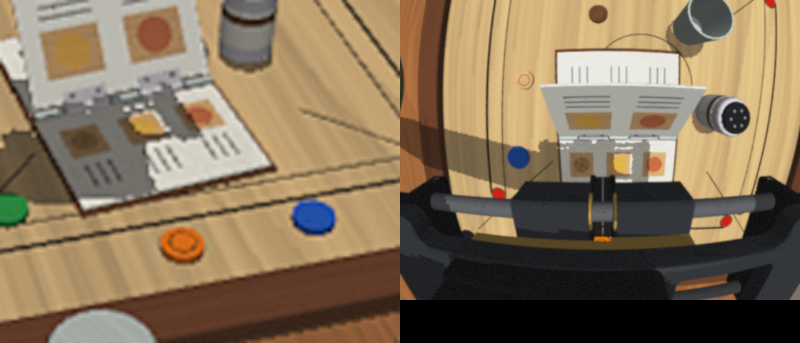

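The striker now lies flat on the board at (182,243), well clear of the menu and the blue disc. man_a is visible at (598,14) in the wrist half, beyond the +y edge.

```bash
python3 - <<'E'
from h import *
p=[.5415,-.0811,.2149];r=[179.98,-.39,94.7]
for n,u,v,z in [("man_a",198,14,.008),("sp1",157,138,.01),("sp2",276,137,.01),("c1",156,52,.006),("c2",278,54,.006),("l1",144,87,.122),("l2",305,87,.122),("tumb",303,18,.095)]:
    print(n,np.round(wr(u*1.4,v*1.4,z,p,r),3))
x,e=onz("side",260+182*.35,220+243*.35,.005),0;print(x)
E
```

```text
man_a [0.517 0.114 0.008]
sp1 [ 0.466 -0.092  0.01 ]
sp2 [ 0.662 -0.074  0.01 ]
c1 [0.456 0.047 0.006]
c2 [0.651 0.064 0.006]
l1 [ 0.469 -0.009  0.122]
l2 [0.651 0.009 0.122]
tumb [0.654 0.102 0.095]
[ 0.55848427 -0.29850162  0.005     ]
```

Request:
arm_command(
  series="30 6 0 -0.017 255;30 6 0 0 255;30 6 0 0 255;20 4 0 0 255;4 1 0 0 255;0 0 20 0 255;0 0 30 0 255;0 0 30 0 255;0 0 25 0 255;0 0 12 0 255;0 0 3 0 255;0 0 0 0 255;0 0 0 0 255",
)

```text
time_s: 9.93
tool_pos: [0.5562, 0.0221, 0.0963]
tool_rot: [179.9, 0.0, 94.9]
force: [-0.1, 0.7, -0.1]
grip_width: 0.0004
grasp_force: 0.0
```

Request:
arm_command(
  series="-2 0 0 0 255;-3 0 0 0 255;-4 0 0 0 255;-4 0 0 0 255;-4 0 0 0 255;-4 0 0 0 255;-4 0 0 0 255;-4 0 0 0 255;-4 0 0 0 255;-4 0 0 0 255;-4 0 0 0 255;-4 0 0 0 255;-4 0 0 0 255;-4 0 0 0 255",
)

```text
time_s: 11.1
tool_pos: [0.5594, -0.0306, 0.0946]
tool_rot: [-180.0, 0.0, 94.9]
force: [-0.4, 1.6, 1.3]
grip_width: 0.0009
grasp_force: 0.9
```

Request:
arm_command(
  series="-4 0 0 0 255;-4 0 0 0 255;-4 0 0 0 255;-4 0 0 0 255;-4 0 0 0 255;-4 0 0 0 255;-4 0 0 0 255;-4 0 0 0 255;-4 0 0 0 255;-4 0 0 0 255;-3 0 0 0 255;-3 0 0 0 255;-3 0 0 0 255;-3 0 0 0 255;-3 0 0 0 255;-3 0 0 0 255",
)

```text
time_s: 12.43
tool_pos: [0.5644, -0.0876, 0.0945]
tool_rot: [-180.0, -0.0, 94.9]
force: [-0.1, 0.5, -1.2]
grip_width: 0.0006
grasp_force: 0.8
```

Request:
arm_command(
  series="-3 0 0 0 255;-3 0 0 0 255;-3 0 0 0 255;-3 0 0 0 255;-3 0 0 0 255;-3 0 0 0 255;-3 0 0 0 255;-3 0 0 0 255;-3 0 0 0 255;-3 0 0 0 255;-3 0 0 0 255;-2 0 0 0 255",
)

```text
time_s: 13.43
tool_pos: [0.5676, -0.1231, 0.0948]
tool_rot: [180.0, 0.0, 94.9]
force: [1.1, 2.1, 0.0]
grip_width: 0.0006
grasp_force: 0.5
```

Request:
arm_command(
  series="-3.5 0 1 0 255;-3.5 0 1 0 255;-3.5 0 1 0 255;-3.5 0 1 0 255;-3.5 0 1 0 255;-3.5 0 1 0 255;-3.5 0 1 0 255;-3.5 0 1 0 255;-2.5 0 2.6 0 255;-2.5 0 2.6 0 255;-2.5 0 2.6 0 255;-2.5 0 2.6 0 255;-2.5 0 2.6 0 255;-2.5 0 2.6 0 255;-2.5 0 2.6 0 255;-2.5 0 2.6 0 255",
)

```text
time_s: 14.77
tool_pos: [0.5716, -0.1703, 0.0656]
tool_rot: [-180.0, -0.0, 94.9]
force: [0.2, 1.3, 0.6]
grip_width: 0.0006
grasp_force: 0.3
```

Request:
arm_command(
  series="-1.4 0 3.3 0 255;-1.4 0 3.3 0 255;-1.4 0 3.3 0 255;-1.4 0 3.3 0 255;-1.4 0 3.3 0 255;-1.4 0 3.3 0 255;-1.4 0 3.3 0 255;-1.4 0 3.3 0 255;0 0 0 0 255",
)

```text
time_s: 15.52
tool_pos: [0.5722, -0.1815, 0.0387]
tool_rot: [-179.9, -0.0, 94.9]
force: [-0.1, 0.5, 0.2]
grip_width: 0.0007
grasp_force: 0.0
```

Request:
arm_command(
  series="-0.5 0 2.5 0 255;-0.5 0 2.5 0 255;-0.5 0 2.5 0 255;-0.5 0 2.5 0 255;-0.5 0 2.5 0 255;-0.5 0 2.5 0 255;-0.5 0 2.5 0 255;0 0 2.5 0 255;0 0 2 0 255;0 0 1.5 0 255;0 0 1.5 0 255;0 0 1 0 255;0 0 0 0 255",
)

```text
time_s: 16.6
tool_pos: [0.5728, -0.1848, 0.0133]
tool_rot: [-180.0, -0.0, 94.9]
force: [-0.4, -0.0, -0.3]
grip_width: 0.0007
grasp_force: 0.0
```

Request:
arm_command(
  series="0 0 1 0 255;0 0 1 0 255;0 0 1 0 255;0 0 1 0 255;0 0 0 0 255",
)

```text
time_s: 17.02
tool_pos: [0.5729, -0.1849, 0.0104]
tool_rot: [-180.0, -0.0, 94.9]
force: [-2.5, 0.9, 7.2]
grip_width: 0.0003
grasp_force: 3.6
```

Request:
arm_command(
  series="0 0 0.7 0 255;0 0 0.7 0 255;0 0 0 0 255;0 0 0 0 255;0 0 0 0 255",
)

```text
time_s: 17.43
tool_pos: [0.573, -0.185, 0.0103]
tool_rot: [180.0, -0.1, 94.9]
force: [-6.8, 1.3, 15.5]
grip_width: 0.0007
grasp_force: 7.8
```

Firmly seated at 10.3 mm. I'll lift straight up and check.

Request:
arm_command(
  series="0 0 -1.5 0 255;0 0 -3 0 255;0 0 -15 0 255;0 0 -30 0 255;0 0 -40 0 255;0 0 -40 0 255;0 0 -40 0 255;0 0 -30 0 255;0 0 0 0 255;0 0 0 0 255",
)

```text
time_s: 18.27
tool_pos: [0.5741, -0.1855, 0.2105]
tool_rot: [179.7, 0.0, 94.9]
force: [-0.5, 0.8, -0.8]
grip_width: 0.0005
grasp_force: 0.0
```

```bash
python3 - <<'E'
from h import *
im=cams.read_camera("side");w=cams.read_camera("scene")
cv2.imwrite("pics/f.png",np.hstack([cv2.resize(im[180:340,220:420],(400,320),interpolation=2),cv2.resize(w[180:360,160:360],(400,320),interpolation=2)]))
E
```

```text
(no output)
```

View pics/f.png

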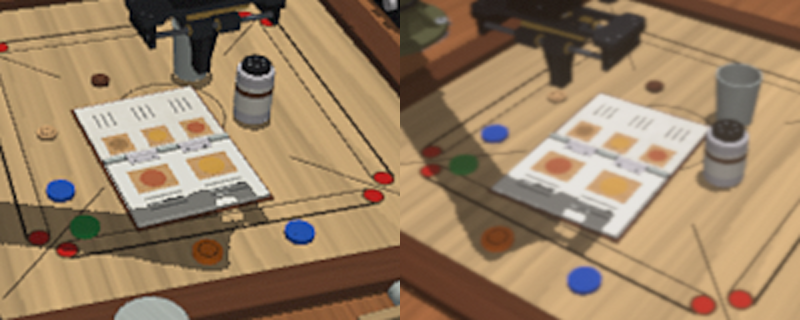

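The leaf lies flat on the -y page (left half, about (180,185)). The striker is flat on the board at (207,250), bystanders are undisturbed, and the robot is clear.

```bash
python3 -c "
from h import *
print(env.sign_off())"
```

```text
the job is handed in; nothing more can be done
None
```

The job is handed in at about 18 s of the 58 s allowed: the striker lies flat on the board off the menu, the leaf is turned and pressed flat on the -y page, the bystanders look undisturbed in the last pictures, and the arm is clear.

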